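Trip the hidden drawer latch with the release pin

TASK

The parts drawer of the grey test box is latched. Take the red-handled release pin out of its black holder and push it straight down through the yellow-ringed hole in the lid until the hidden spring latch gives and the drawer pops out, feeling your way: never press harder than 20 N on the box or its latch. Then stand the pin back in its holder, fully seated, with the drawer left open, and leave the other things on the bench where they are.

Things in the scene. Friction and masses are not known exactly. Their poses are not given: they have to be found in the camera images.
- pin: Loose release pin, standing upright in the holder at the start, 30 to 65 g, 101 mm long. Origin at the lower end of its rod, z up along its axis. Steel rod 6 mm in diameter from z = 0 to 55 mm; round red flange 26 mm in diameter from 55 to 59 mm; round red handle with black rings, 14 mm in diameter, from 59 to 101 mm. It is round, so it can be gripped across the handle in any yaw; fingertips can rest on the flange, which takes the push.
- pin_tip (a point): Lower end of the pin's rod (the body's origin), on the axis.
- pin_grip (a point): Middle of the pin's handle, on the axis, 80 mm above the tip and 21 mm above the flange's top.
- case: Grey test box fixed to the bench (it may stand turned), 130 x 100 x 62 mm (x, y, z). Origin at the centre of its underside; the blue drawer front is on its -x face. Pressing on the box or on the latch inside it with more than 20 N would break the latch.
- hole (a point): Centre of the access hole in the box's lid, at the height of the lid's top, 62 mm above the bench; offset (36, 0, 62) mm in the box's frame. Round, 10 mm in diameter, straight down, with a yellow ring round it; the lid is 4 mm thick and the box is hollow below.
- latch_range (a point): Fixed point on the hole's axis 25 mm below the lid's top. The latch's hidden round pad, 17 mm wide, lies straight under the hole; a screw sets its height, different each time, anywhere 10 to 40 mm below the lid's top: feel for it. It is sprung: 3 N at first touch, 5 to 8 N where it trips, about 4 mm further down; 6 mm below first touch it meets a solid stop.
- drawer (a joint): Slide of the blue drawer (front 81 x 41 mm, no handle, flush when shut): 0 is shut and latched, 0.026 m is fully popped out toward the box's -x. A weak spring (about 3 N) throws it out to its stop when the latch trips, and holds it there; it stays out when the pin is withdrawn.
- holder: Black upright block with a dark steel foot, fixed to the bench, 44 x 44 x 70 mm on a foot 68 x 68 x 6 mm; origin at the centre of its underside.
- holder_mouth (a point): Centre of the round bore in the top of the holder, 70 mm above the bench. The bore is 12 mm in diameter and goes straight down to the bench. With the pin seated, its flange lies on the block's top and its tip is 55 mm below this point (15 mm above the bench).
- solder_spool: Bystander: spool of solder with blue flanges, diameter 52 mm, 46 mm high, origin under its centre.
- tape_roll: Bystander: roll of yellow tape lying flat, diameter 76 mm, 18 mm high, origin under its centre.
- fuse_box: Bystander: small flat yellow carton, 30 x 78 x 14 mm, origin under its centre.
Mind the look-alikes: they are no part of the job. There is more than one size of the pin; the job needs the middle-sized.

How it is judged:
By the outcome, as a careful person would: the job done as asked, in the order asked, and still so for the second after the job is handed in, with the robot touching nothing.
It also fails if it takes over 48 s, if anything falls off the work surface, if the arm or the gripper's body presses on something with over 40 N, if the wrist force passes 120 N, or if a joint passes its speed limit or range.

ROBOT

A 6-joint arm with a two-finger parallel gripper is mounted at the origin on a cart in front of the work surface, level with it; the furniture and walls round the work are solid. World frame = base frame: x ahead of the robot, y to its left, z up, the work surface at z = 0. Lengths are in m, angles in degrees, forces in N, time in s.
With the tool pointing down it reaches from about 0.4 to 0.825 m from the base axis. Payload 7 kg.
Tool frame: the origin (TCP) lies at the very end of the fingers, on their centre line; the grasp point (between the pads) lies 19 mm behind it; z points along the fingers, y is the line along which they close (so a half turn about z gives the same grasp; the last joint's range is limited). The gripper opens to 88 mm and grips with 3 to 60 N. Pads are 19 mm wide; open, the fingers measure 130 mm over their backs; the gripper's body (78 mm by 193 mm) begins 47 mm behind the grasp point.
Start: joints at [86.522, 20.546, 0.682, 0, -70.136, -16.507], TCP at [0.231, 0.634, 0.227] pointing down, gripper open.
Joint ranges: [-176.03, 176.03], [-82.01, 121.73], [-58.28, 71.71], [-173.87, 95.51], [-174.79, -0.11], [-173.66, 173.66]. Speed limits (degrees/s): [136.94, 136.94, 172.46, 180, 180, 180].

INTERFACE

Orientations are given as [roll, pitch, yaw] about the fixed x, y, z axes, in that order (R = Rz(yaw) Ry(pitch) Rx(roll)).
In Python, from plant import r gives the robot as it stands. The module is installed in compiled form; this text tells all that it offers.
- The arm moves only by the tool jog_arm, never from a script. Its arguments are lists of equal length, an entry for each row: "travel": the shift along the tool's x, y, z each as a share of 50 cm, from -1 to 1, a list of three; "dr": the turn, a rotation vector about the tool's x, y, z each as a share of 360 degrees, from -1 to 1, a list of three; "claw": the opening, from 0 (shut) to 1 (fully open). A call has exactly 10 rows; each row is the pose to reach, as a shift and turn from the pose commanded when the call began, along the tool's axes at that moment, turning the shorter way round; what a row does not reach only later rows make up. A row lasts 1/8 s, in which the tool goes at most 62.5 mm and 10.7 degrees, less where a joint would pass 70% of its speed; a pose out of reach is approached as far as the arm can. A call with a number of a shift or a turn outside -1 to 1 is refused whole. A call with a gripper value outside its range is refused whole. The fingers move at their own pace and stop on an object; "newtons" is the grip in N (left out, the last holds). Time passes only in rows, so rows that repeat a pose let the fingers close, or fill a call up. It gives the time, the measured TCP pose, the force, the opening and the grip force at its end, in the units of the state.
- r.get_state(): the state, without advancing time (a new reading comes with each control period).
- r.capture(name): name is "scene" or "top" or "wrist"; returns a dict with "pixels" (384x512x3 uint8, red, green, blue), "range_z" (384x512 float32, m along the optical axis (not along the pixel's ray), 0 where there is no reading), "fx", "fy", "cx", "cy" (pixels), "position" and "attitude" of the camera in the world; the wrist camera has in their place "hand_eye" (4x4, takes a point from camera to tool coordinates, whose origin is the TCP and whose axes are the flange's). Camera axes: x right, y up, looking along -z (the intrinsics and any distortion apply to the point x, -y, -z); pixel columns grow to the right and rows downward; lengths in m; the calibration is good to about 2 mm. A picture is of the moment at which its call begins: read the wrist's pose just before it.
- r.close_job(): hands the job in; it is judged then, once.
Trained networks look in the newest picture that a camera, given by its name, has taken for a name from the list of things; names that differ only in an ending like _2 or _b are one class to them, and where a whole thing is asked for, a point or a joint stands for the part that bears it (a point fixed in the world has none). Each returns a list of dicts, best first, with "conf" (0 to 1); they miss things now and then, are a little off and sometimes report something else, mostly with a low value. They report only what shows in the picture. A call takes as long as a camera call. They do not tell look-alikes from the thing itself.
- r.boxes_of(name, camera): "extent" ([left, top, right, bottom] in pixels, round what is visible of it).
- r.regions_of(name, camera): "pixels" (384x512 bool, what is visible of it) and "extent" ([left, top, right, bottom] in pixels, round what is visible of it).
- r.tip_of(name, camera): "at" ([column, row] in pixels: a listed point, or the origin of a listed thing).
The state is a dict: "time_s": time; "joints": joint angles; "qd": joint speeds; "joint_torque": joint torques, N m; "tcp_pos": TCP position; "eef_rot": TCP orientation; "contact_force": force on the tool from outside, world axes, zero at the start; "moment": the same for the moment, N m; "gripper_width": finger opening in m; "gripper_force": force on a finger pad.
Only numpy, scipy, OpenCV 4.12 (cv2) and the standard library are available. Lean on these libraries where they do the work, as an engineer would, in place of code of your own. Each camera call takes 0.05 s, during which the arm holds its last target. There are 200 camera calls.

## Working session

There is one attempt and no reset: what is moved stays moved. The work goes in short steps, Python scripts to look and compute and a tool call to move; the robot and the scene stay as the last step left them, time stands still between calls to the robot, and variables do not carry over. Pictures are saved under pics/ and viewed, at most 10 in all, crops included, and the job is handed in when it is done.

Besides the shell and the picture viewer there is one more tool, called after ">>>" in YAML: its name, and indented under it one key for each argument. jog_arm: Moves the arm, as the interface text tells. Its arguments: {"type":"object","properties":{"travel":{"type":"array"},"dr":{"type":"array"},"claw":{"type":"array"},"newtons":{"type":"number"}},"required":["travel","dr","claw"]}

```bash
mkdir -p pics; cat > h.py <<'E'
import numpy as np, cv2
from scipy.spatial.transform import Rotation as R
from plant import r
def rot(a):
    a=np.array(a,float)
    return a if a.shape==(3,3) else (R.from_quat(a).as_matrix() if a.size==4 else R.from_euler('xyz',a,degrees=True).as_matrix())
def cam(name):
    s=r.get_state(); c=r.capture(name)
    if 'hand_eye' in c:
        T=np.eye(4);T[:3,:3]=rot(s['eef_rot']);T[:3,3]=s['tcp_pos'];T=T@np.array(c['hand_eye'])
        c['Rw'],c['t']=T[:3,:3],T[:3,3]
    else: c['Rw'],c['t']=rot(c['attitude']),np.array(c['position'])
    return c
def ray(c,u,v): return c['Rw']@np.array([(u-c['cx'])/c['fx'],-(v-c['cy'])/c['fy'],-1.])
def atz(c,u,v,z): d=ray(c,u,v); return c['t']+d*(z-c['t'][2])/d[2]
def dep(c,u,v):
    z=c['range_z'][int(round(v)),int(round(u))]; return c['t']+ray(c,u,v)*z
def cloud(c):
    v,u=np.mgrid[:384,:512]; z=c['range_z']
    P=np.stack([(u-c['cx'])/c['fx']*z,-(v-c['cy'])/c['fy']*z,-z],-1)@c['Rw'].T+c['t']; P[z==0]=np.nan; return P
def save(c,n): cv2.imwrite('pics/'+n,c['pixels'][...,::-1])
E
python3 - <<'E'
from h import *
print(r.get_state())
for n in ['scene','top']:
    c=cam(n); save(c,n+'1.png'); print(n,{k:c[k] for k in c if k not in('pixels','range_z')})
    for t in ['pin','holder','case','hole','pin_grip','holder_mouth']:
        b=r.boxes_of(t,n) if t in('pin','holder','case') else r.tip_of(t,n)
        for d in b:
            if 'at' in d: print(t,round(d['conf'],2),np.round(d['at'],1),dep(c,*d['at']).round(4))
            else:
                e=d['extent'];print(t,round(d['conf'],2),np.round(e,1),dep(c,(e[0]+e[2])/2,(e[1]+e[3])/2).round(3))
E
ls; cd pics; python3 -c "
import cv2,numpy as np
cv2.imwrite('both.png',cv2.resize(np.vstack([cv2.imread('scene1.png'),cv2.imread('top1.png')]),(400,600)))"
```

```text
{'time_s': 0.0, 'joints': array([ 8.65233960e+01,  2.05891965e+01,  6.33278757e-01, -1.92277960e-02,
       -7.01342009e+01, -1.65076962e+01]), 'qd': array([-0.07842988, -0.02105425,  0.04138029, -0.01378977, -0.01590055,
        0.00715391]), 'joint_torque': array([ 1.34705337e-03, -5.82720566e+01,  2.93057781e+01,  6.99706122e+00,
        7.29577179e-03, -1.50381425e-04]), 'tcp_pos': array([0.23054494, 0.63389467, 0.22564699]), 'eef_rot': array([ 1.79908460e+02, -8.27863887e-03, -1.99908418e+01]), 'contact_force': array([ 0.20003052, -0.82509178, -0.03903428]), 'moment': array([-0.03292479, -0.02580455,  0.05275364]), 'gripper_force': 0.0, 'gripper_width': 0.08783426219300436}
scene {'fx': 427.79094572572967, 'fy': 427.79094572572967, 'cx': 250.791718302566, 'cy': 196.5860935658168, 'position': array([-0.08403343, -0.66059338,  0.51233929]), 'attitude': array([ 65.43373503,  -1.15646869, -43.13133094]), 'Rw': array([[ 0.72963988,  0.27083795, -0.62791118],
       [-0.68353368,  0.31595563, -0.6579922 ],
       [ 0.02018282,  0.9092958 ,  0.41566069]]), 't': array([-0.08403343, -0.6
[... 821 characters left out ...]
4184,  0.99622116]]), 't': array([0.47186467, 0.0489584 , 1.18917856])}
pin 0.72 [316.6 232.5 329.7 248.3] [ 0.442 -0.155  0.138]
pin 0.47 [298.5 186.5 308.6 199.4] [ 0.561 -0.111  0.113]
holder 0.57 [288.  182.2 315.7 212.3] [ 0.553 -0.112  0.074]
case 0.56 [204.1 181.7 245.6 231.6] [0.528 0.091 0.061]
hole 0.93 [230.  192.5] [0.5653 0.0773 0.0647]
pin_grip 0.61 [306.6 194.1] [ 0.5584 -0.1179  0.1156]
pin_grip 0.6 [322.8 238.6] [ 0.4469 -0.1539  0.1378]
pin_grip 0.52 [331.7 223. ] [ 4.871e-01 -2.059e-01  1.000e-04]
pin_grip 0.21 [300.4 196. ] [ 0.5567 -0.1081  0.0729]
holder_mouth 0.57 [301.5 194.8] [ 0.5594 -0.1101  0.079 ]
holder_mouth 0.3 [310.9 195.9] [ 0.5573 -0.1361  0.0717]
h.py
pics
```

View pics/top1.png

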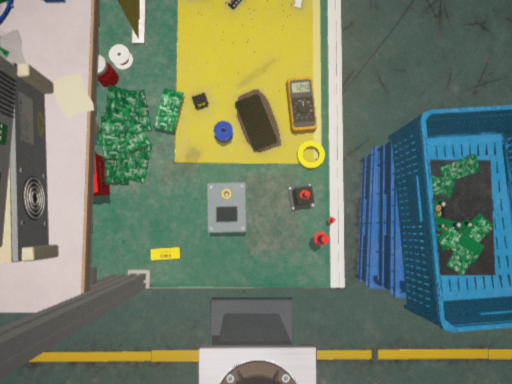

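View pics/scene1.png

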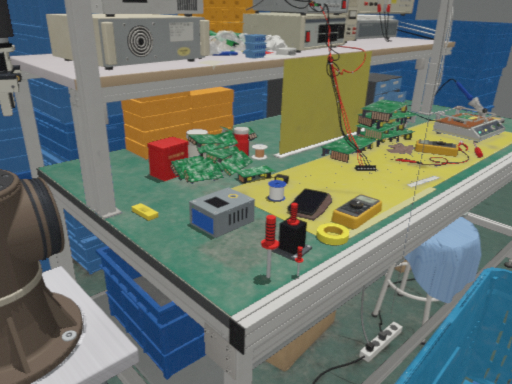

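Three pins: a large one at top (321,239), a small one at (332,221), and one in the holder at (304,193), which should be the middle-sized. I'll confirm that in a crop. The upright post near top (140,278) may stand in the arm's path, so I'll measure it too.

```bash
python3 - <<'E'
from h import *
c=cam('scene'); P=cloud(c)
for v in [20,60,100,140,180,205]:
    for u in [70,80,90,100,110]: print((u,v),P[v,u].round(3),end=' ')
    print()
print('gripper?',P[60,5],P[90,8])
t=cam('top'); Q=cloud(t)
print('top post'); 
for u,v in [(140,275),(130,282),(110,292),(80,307),(50,322),(20,338),(100,280),(95,100),(60,150),(95,270),(320,300),(250,295),(250,285)]: print((u,v),Q[v,u].round(3))
# case lid fit
m=(abs(Q[...,2]-.064)<.006)&(abs(Q[...,0]-.53)<.1)&(abs(Q[...,1]-.08)<.09)
print('lid',cv2.minAreaRect(Q[m][:,:2].astype(np.float32)*1000))
s=cv2.resize(c['pixels'][180:300,180:330],None,fx=4,fy=4,interpolation=cv2.INTER_CUBIC)
cv2.imwrite('pics/crop.png',s[...,::-1])
E
```

```text
(70, 20) [0.313 0.332 0.467] (80, 20) [0.325 0.307 0.468] (90, 20) [0.346 0.304 0.468] (100, 20) [0.419 0.412 0.463] (110, 20) [0.447 0.417 0.462] 
(70, 60) [0.432 0.671 0.342] (80, 60) [0.312 0.304 0.388] (90, 60) [0.334 0.304 0.386] (100, 60) [0.414 0.429 0.368] (110, 60) [0.423 0.391 0.371] 
(70, 100) [0.311 0.396 0.285] (80, 100) [0.311 0.336 0.295] (90, 100) [0.322 0.304 0.299] (100, 100) [0.346 0.306 0.296] (110, 100) [0.396 0.36  0.28 ] 
(70, 140) [ 0.597  1.234 -0.07 ] (80, 140) [0.311 0.371 0.191] (90, 140) [0.311 0.31  0.205] (100, 140) [0.335 0.309 0.201] (110, 140) [ 0.788  1.244 -0.11 ] 
(70, 180) [0.35  0.601 0.001] (80, 180) [ 0.374  0.583 -0.   ] (90, 180) [0.319 0.365 0.083] (100, 180) [0.321 0.308 0.1  ] (110, 180) [0.345 0.304 0.095] 
(70, 205) [ 0.311  0.521 -0.043] (80, 205) [ 0.309  0.437 -0.012] (90, 205) [0.312 0.372 0.011] (100, 205) [0.311 0.305 0.036] (110, 205) [0.338 0.308 0.026] 
gripper? [0.24240353 0.61302799 0.36089543] [0.2173609  0.54445512 0.29744195]
top post
(140, 275) [0.351 0.306 0.069]
(130, 282) [0.346 0.305 0.173]
(110, 292) [0.344 0.306 0.321]
(80, 307) [0.344 0.306 0.481]
(50, 322) [0.344 0.305 0.591]
(20, 338) [0.343 0.306 0.669]
(100, 280) [0.346 0.386 0.135]
(95, 100) [0.742 0.361 0.287]
(60, 150) [0.625 0.407 0.34 ]
(95, 270) [0.379 0.366 0.235]
(320, 300) [ 0.147 -0.315 -0.776]
(250, 295) [ 0.169  0.004 -0.778]
(250, 285) [0.316 0.022 0.002]
lid ((528.7122192382812, 87.46683502197266), (129.68475341796875, 100.32154846191406), 0.5356107354164124)
```

View pics/crop.png

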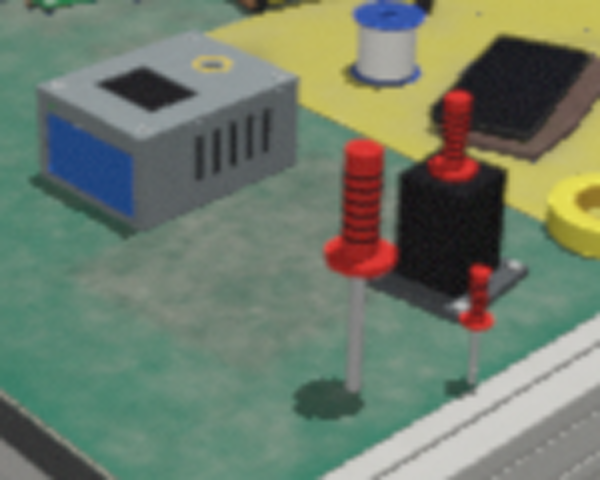

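In the crop, the pin in the holder at (457,130) is the middle of three sizes: the large one is at (363,210) and the small one at (478,300), both standing loose. So the holder pin is the right one. The post at x 0.31–0.38, y 0.305–0.39 blocks a direct sweep, so I'll retract first. One check of the wrist camera's side before that.

```bash
python3 - <<'E'
from h import *
c=r.capture('wrist'); print(np.round(c['hand_eye'],3),c['fx'])
E
```

```text
[[-0.001  0.966  0.26   0.07 ]
 [ 1.     0.001  0.001  0.   ]
 [ 0.001  0.26  -0.966 -0.158]
 [ 0.     0.     0.     1.   ]] 288.2261137584694
```

>>> jog_arm:
  travel:
    - [0,0.1,-0.02]
    - [0,0.2,-0.04]
    - [0,0.3,-0.06]
    - [0,0.4,-0.08]
    - [0,0.5,-0.1]
    - [0,0.6,-0.12]
    - [0,0.69,-0.14]
    - [0,0.69,-0.14]
    - [0,0.69,-0.14]
    - [0,0.69,-0.14]
  dr:
    - [0,0,0]
    - [0,0,0.02]
    - [0,0,0.05]
    - [0,0,0.08]
    - [0,0,0.11]
    - [0,0,0.138]
    - [0,0,0.166]
    - [0,0,0.194]
    - [0,0,0.222]
    - [0,0,0.25]
  claw: [1,1,1,1,1,1,1,1,1,1]

```text
time_s: 2.1
tcp_pos: [0.1127, 0.3099, 0.2969]
eef_rot: [179.9, 0.1, -110.3]
contact_force: [-0.0, 0.7, -0.1]
gripper_width: 0.0875
gripper_force: 0.0
```

```bash
python3 - <<'E'
from h import *
s=r.get_state(); print({k:np.round(s[k],3) for k in ['time_s','joints','tcp_pos','eef_rot','contact_force']}, np.hypot(*s['tcp_pos'][:2]))
E
```

```text
{'time_s': np.float64(2.1), 'joints': array([ 105.576,  -17.993,  -29.945,   -0.   ,  -77.962, -125.868]), 'tcp_pos': array([0.113, 0.31 , 0.297]), 'eef_rot': array([ 1.79949e+02,  7.00000e-02, -1.10292e+02]), 'contact_force': array([-0.03 ,  0.742, -0.122])} 0.3297915723682217
```

>>> jog_arm:
  travel:
    - [0.069,-0.104,0]
    - [0.096,-0.205,0]
    - [0.14,-0.3,0]
    - [0.2,-0.386,0]
    - [0.274,-0.46,0]
    - [0.36,-0.52,0]
    - [0.455,-0.564,0]
    - [0.556,-0.591,0]
    - [0.542,-0.67,0]
    - [0.521,-0.788,0]
  dr:
    - [0,0,0.0278]
    - [0,0,0.0556]
    - [0,0,0.0833]
    - [0,0,0.1111]
    - [0,0,0.1389]
    - [0,0,0.1667]
    - [0,0,0.1944]
    - [0,0,0.2222]
    - [0,0,0.2222]
    - [0,0,0.2222]
  claw: [1,1,1,1,1,1,1,1,1,1]

```text
time_s: 3.35
tcp_pos: [0.3949, -0.0707, 0.2979]
eef_rot: [179.9, 0.2, 170.0]
contact_force: [0.5, 2.4, 1.5]
gripper_width: 0.0872
gripper_force: 0.0
```

```bash
python3 - <<'E'
from h import *
s=r.get_state(); print({k:np.round(s[k],4) for k in ['time_s','joints','tcp_pos','eef_rot','contact_force']}, np.hypot(*s['tcp_pos'][:2]))
E
```

```text
{'time_s': np.float64(3.35), 'joints': array([ 1.841240e+01, -9.387900e+00, -2.392780e+01, -1.500000e-03,
       -7.520220e+01, -1.184557e+02]), 'tcp_pos': array([ 0.3949, -0.0707,  0.2979]), 'eef_rot': array([179.8758,   0.226 , 169.9561]), 'contact_force': array([0.5034, 2.4042, 1.4798])} 0.401140371099075
```

>>> jog_arm:
  travel:
    - [-0.1,-0.01,0.03]
    - [-0.2,-0.02,0.06]
    - [-0.3,-0.03,0.1]
    - [-0.339,-0.032,0.12]
    - [-0.339,-0.032,0.12]
    - [-0.339,-0.032,0.12]
    - [-0.339,-0.032,0.12]
    - [-0.339,-0.032,0.12]
    - [-0.339,-0.032,0.12]
    - [-0.339,-0.032,0.12]
  dr:
    - [0,0,0]
    - [0,0,0]
    - [0,0,0]
    - [0,0,0]
    - [0,0,0]
    - [0,0,0]
    - [0,0,0]
    - [0,0,0]
    - [0,0,0]
    - [0,0,0]
  claw: [1,1,1,1,1,1,1,1,1,1]

```text
time_s: 4.6
tcp_pos: [0.5581, -0.1144, 0.2368]
eef_rot: [180.0, 0.0, 170.0]
contact_force: [0.8, 0.1, 0.3]
gripper_width: 0.0875
gripper_force: 0.0
```

```bash
cat > look.py <<'E'
from h import *
import sys
s=r.get_state(); print({k:np.round(s[k],4) for k in ['time_s','tcp_pos','eef_rot','contact_force','gripper_width']})
c=cam('wrist'); save(c,sys.argv[1]); P=cloud(c)
np.savez('last.npz',**{k:c[k] for k in c})
for t in ['pin_grip','holder_mouth','hole','pin_tip']:
    for d in r.tip_of(t,'wrist'):
        print(t,round(d['conf'],2),np.round(d['at'],1),'dep',dep(c,*d['at']).round(4),'z70',atz(c,*d['at'],.07).round(4),'z62',atz(c,*d['at'],.062).round(4))
E
python3 look.py w1.png; python3 - <<'E'
from h import *
d=np.load('last.npz'); c=dict(d); P=cloud(c); px=c['pixels'].astype(int)
red=(px[...,0]>110)&(px[...,1]<80)&(px[...,2]<80)
near=red&(np.hypot(P[...,0]-.558,P[...,1]+.117)<.04)
print(near.sum(),np.nanmax(P[near][:,2]))
for lo,hi in [(.110,.13),(.07,.08)]:
    q=P[near&(P[...,2]>lo)&(P[...,2]<hi)]; print(lo,len(q),q.mean(0),q.min(0),q.max(0))
m=(abs(P[...,2]-.0715)<.006)&(np.hypot(P[...,0]-.558,P[...,1]+.117)<.045)
print('block',cv2.minAreaRect(P[m][:,:2].astype(np.float32)*1000),P[m][:,2].mean())
E
```

```text
{'time_s': np.float64(4.6), 'tcp_pos': array([ 0.5581, -0.1144,  0.2368]), 'eef_rot': array([1.799918e+02, 2.250000e-02, 1.700305e+02]), 'contact_force': array([0.8174, 0.1423, 0.3368]), 'gripper_width': np.float64(0.0875)}
pin_grip 0.83 [249.7 180.9] dep [ 0.5577 -0.1179  0.1151] z70 [ 0.5688 -0.1204  0.07  ] z62 [ 0.5708 -0.1208  0.062 ]
pin_grip 0.74 [183.9  71.7] dep [ 0.4502 -0.1538  0.1388] z70 [ 0.4399 -0.1677  0.07  ] z62 [ 0.4387 -0.1693  0.062 ]
pin_grip 0.51 [175.  131.3] dep [ 0.4985 -0.1926  0.0679] z70 [ 0.4985 -0.192   0.07  ] z62 [ 0.4987 -0.1942  0.062 ]
holder_mouth 0.76 [247.7 174.3] dep [ 0.5536 -0.1194  0.1021] z70 [ 0.5607 -0.1213  0.07  ] z62 [ 0.5625 -0.1217  0.062 ]
hole 0.75 [424.9 145.8] dep [0.5787 0.1197 0.0016] z70 [0.5631 0.0811 0.07  ] z62 [0.5649 0.0856 0.062 ]
hole 0.52 [251.7 172.5] dep [ 0.5552 -0.1155  0.0894] z70 [ 0.5594 -0.1164  0.07  ] z62 [ 0.5611 -0.1167  0.062 ]
pin_tip 0.59 [182.8 127. ] dep [ 0.496  -0.1899  0.0395] z70 [ 0.4954 -0.1824  0.07  ] z62 [ 0.4956 -0.1844  0.062 ]
414 0.11760094336046178
0.11 136 [ 0.5601285  -0.11859199  0.11541836] [ 0.5537606  -0.12529075  0.11040238] [ 0.5672239  -0.11191622  0.11760094]
0.07 206 [ 0.55776222 -0.118718    0.07349423] [ 0.54804854 -0.13313979  0.07001657] [ 0.58090414 -0.1056874   0.07790916]
block ((560.6533813476562, -119.425537109375), (44.44276809692383, 43.87800979614258), 8.729584693908691) 0.07051527579581074
```

View pics/w1.png

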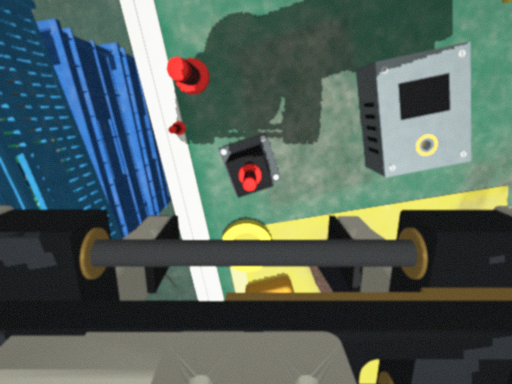

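>>> jog_arm:
  travel:
    - [-0.0065,-0.008,0]
    - [-0.0065,-0.008,0.1]
    - [-0.0065,-0.008,0.2]
    - [-0.0065,-0.008,0.28]
    - [-0.0065,-0.008,0.312]
    - [-0.0065,-0.008,0.312]
    - [-0.0065,-0.008,0.312]
    - [-0.0065,-0.008,0.312]
    - [-0.0065,-0.008,0.312]
    - [-0.0065,-0.008,0.312]
  dr:
    - [0,0,0]
    - [0,0,0]
    - [0,0,0]
    - [0,0,0]
    - [0,0,0]
    - [0,0,0]
    - [0,0,0]
    - [0,0,0]
    - [0,0,0]
    - [0,0,0]
  claw: [1,1,1,1,0.5,0.3,0.1,0,0,0]
  newtons: 22

```text
time_s: 6.1
tcp_pos: [0.5609, -0.119, 0.0811]
eef_rot: [180.0, 0.0, 170.0]
contact_force: [-0.8, 0.4, -0.7]
gripper_width: 0.0332
gripper_force: 0.0
```

```bash
python3 - <<'E'
from h import *
s=r.get_state(); print({k:np.round(s[k],4) for k in ['time_s','joints','tcp_pos','eef_rot','contact_force','gripper_width','gripper_force']})
c=cam('wrist'); save(c,'w2.png')
E
```

```text
{'time_s': np.float64(6.1), 'joints': array([ 7.569500e+00,  1.885560e+01, -2.294540e+01,  2.100000e-03,
       -4.815180e+01, -1.075454e+02]), 'tcp_pos': array([ 0.5609, -0.119 ,  0.0811]), 'eef_rot': array([1.799872e+02, 4.540000e-02, 1.700254e+02]), 'contact_force': array([-0.8378,  0.3967, -0.7352]), 'gripper_width': np.float64(0.0332), 'gripper_force': np.float64(0.0)}
```

View pics/w2.png

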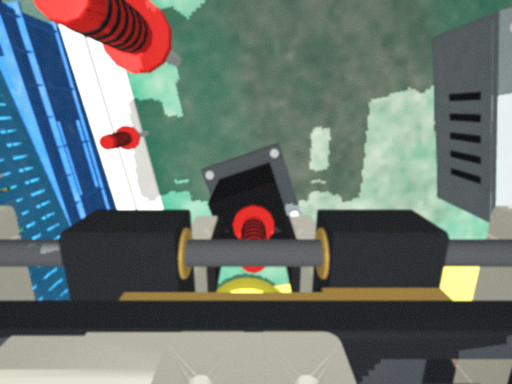

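The pin at (254,240) is centred between the fingers, which are still closing. I'll finish the grip and lift.

>>> jog_arm:
  travel:
    - [0,0,0]
    - [0,0,0]
    - [0,0,0]
    - [0,0,0]
    - [0,0,0]
    - [0,0,-0.04]
    - [0,0,-0.08]
    - [0,0,-0.12]
    - [0,0,-0.16]
    - [0,0,-0.16]
  dr:
    - [0,0,0]
    - [0,0,0]
    - [0,0,0]
    - [0,0,0]
    - [0,0,0]
    - [0,0,0]
    - [0,0,0]
    - [0,0,0]
    - [0,0,0]
    - [0,0,0]
  claw: [0,0,0,0,0,0,0,0,0,0]
  newtons: 22

```text
time_s: 7.4
tcp_pos: [0.5617, -0.1189, 0.162]
eef_rot: [180.0, 0.2, 170.0]
contact_force: [-0.8, 0.3, -1.1]
gripper_width: 0.0133
gripper_force: 22.0
```

```bash
cat > pin.py <<'E'
from h import *
s=r.get_state(); print({k:np.round(s[k],4) for k in ['time_s','tcp_pos','eef_rot','contact_force','gripper_width','gripper_force']})
for n in ['scene','wrist']:
    c=cam(n)
    for t in ['pin_tip','pin_grip','hole']:
        for d in r.tip_of(t,n): print(n,t,round(d['conf'],2),np.round(d['at'],1),'dep',dep(c,*d['at']).round(4),'z62',atz(c,*d['at'],.062).round(4))
    P=cloud(c);px=c['pixels'].astype(int); red=(px[...,0]>110)&(px[...,1]<80)&(px[...,2]<80)&(np.linalg.norm(P-s['tcp_pos'],axis=-1)<.05)
    q=P[red]; 
    if len(q): print(n,'red',len(q),q.mean(0).round(4),q.min(0).round(4),q.max(0).round(4))
    if n=='scene':
        u,v=(np.linalg.inv(c['Rw'])@(s['tcp_pos']-c['t'])); 
    
E
cat >> pin.py <<'E'
c=cam('scene'); p=c['Rw'].T@(s['tcp_pos']-c['t']); u=c['cx']-c['fx']*p[0]/p[2]; v=c['cy']+c['fy']*p[1]/p[2]
u,v=int(u),int(v); print('tcp px',u,v); i=c['pixels'][max(0,v-60):v+60,max(0,u-75):u+75]; cv2.imwrite('pics/pin.png',cv2.resize(i,None,fx=4,fy=4)[...,::-1])
E
python3 pin.py
```

```text
{'time_s': np.float64(7.4), 'tcp_pos': array([ 0.5617, -0.1189,  0.162 ]), 'eef_rot': array([1.799607e+02, 1.681000e-01, 1.700348e+02]), 'contact_force': array([-0.7826,  0.3464, -1.1132]), 'gripper_width': np.float64(0.0133), 'gripper_force': np.float64(21.9999)}
scene pin_tip 0.85 [266.9 281.8] dep [ 0.4323 -0.1718  0.0006] z62 [ 0.3704 -0.2304  0.062 ]
scene pin_tip 0.67 [291.7 213.8] dep [ 0.687  -0.0095  0.0068] z62 [ 0.6028 -0.0807  0.062 ]
scene pin_tip 0.58 [297.9 276.6] dep [ 0.4941 -0.2003 -0.0006] z62 [ 0.4235 -0.2565  0.062 ]
scene pin_grip 0.92 [270.6 228.9] dep [ 0.4422 -0.1662  0.1156] z62 [ 0.5133 -0.0993  0.062 ]
scene pin_grip 0.67 [300.3 250.6] dep [ 0.4936 -0.2015  0.0625] z62 [ 0.4942 -0.201   0.062 ]
scene pin_grip 0.6 [294.2 174.7] dep [ 0.557  -0.119   0.1836] z62 [0.7941 0.0814 0.062 ]
scene hole 0.74 [235.3 196.7] dep [0.5662 0.0774 0.0619] z62 [0.566  0.0773 0.062 ]
scene red 39 [ 0.5552 -0.1234  0.1621] [ 0.5492 -0.131   0.1526] [ 0.566  -0.1134  0.2004]Traceback (most recent call last):
  File "pin.py", line 11, in <module>
    u,v=(np.linalg.inv(c['Rw'])@(s['tcp_pos']-c['t']));
    ^^^
ValueError: too many values to unpack (expected 2)
```

```bash
cat > ring.py <<'E'
from h import *
def ring(c,h=(.565,.085)):
    px=c['pixels'];hsv=cv2.cvtColor(px,cv2.COLOR_RGB2HSV); P=cloud(c)
    m=(hsv[...,0]>18)&(hsv[...,0]<35)&(hsv[...,1]>90)&(np.hypot(P[...,0]-h[0],P[...,1]-h[1])<.03)&(P[...,2]>.045)
    v,u=np.nonzero(m); w=np.array([atz(c,a,b,.062) for a,b in zip(u,v)])
    (x,y),(a,b),_=cv2.minAreaRect((w[:,:2]*1000).astype(np.float32))
    return len(u),w.mean(0).round(4),(round(x,1),round(y,1)),(round(a,1),round(b,1)),(u.mean().round(1),v.mean().round(1))
def lid(c):
    P=cloud(c);m=(abs(P[...,2]-.063)<.005)&(abs(P[...,0]-.53)<.09)&(abs(P[...,1]-.085)<.075); return cv2.minAreaRect(P[m][:,:2].astype(np.float32)*1000),P[m][:,2].mean()
E
python3 - <<'E'
from ring import *
s=r.get_state()
print('w1',ring(dict(np.load('last.npz'))),lid(dict(np.load('last.npz'))))
for n in ['scene','top']:
    c=cam(n); print(n,ring(c),lid(c))
    if n=='scene':
        tz=s['tcp_pos'][2]-.066
        print('tip pred',atz(c,291.7,213.8,tz).round(4), 'grip',atz(c,294.2,174.7,tz+.08).round(4))
        cv2.imwrite('pics/pin.png',cv2.resize(c['pixels'][120:240,220:350],None,fx=4.5,fy=4.5,interpolation=cv2.INTER_CUBIC)[...,::-1])
E
```

```text
w1 (172, array([0.5639, 0.0876, 0.062 ]), (563.7, 87.2), (24.0, 23.6), (np.float64(426.6), np.float64(144.6))) (((527.6253051757812, 86.65882873535156), (130.19564819335938, 101.88026428222656), 1.3904449939727783), np.float64(0.06200000561403292))
scene (11, array([0.5665, 0.0899, 0.062 ]), (565.5, 87.5), (18.4, 17.8), (np.float64(232.2), np.float64(195.1))) (((528.8401489257812, 85.30714416503906), (135.70071411132812, 104.4578857421875), 1.3561002016067505), np.float64(0.06175409598497553))
tip pred [ 0.5547 -0.1212  0.0935] grip [ 0.5767 -0.1024  0.1735]
top (59, array([0.6623, 0.116 , 0.062 ]), (662.1, 116.6), (4.6, 93.5), (np.float64(215.8), np.float64(156.2))) (((0.0, 0.0), (0.0, 0.0), 0.0), np.float64(nan))ring.py:9: RuntimeWarning: Mean of empty slice.
  P=cloud(c);m=(abs(P[...,2]-.063)<.005)&(abs(P[...,0]-.53)<.09)&(abs(P[...,1]-.085)<.075); return cv2.minAreaRect(P[m][:,:2].astype(np.float32)*1000),P[m][:,2].mean()
  ret = ret.dtype.type(ret / rcount)
```

View pics/pin.png

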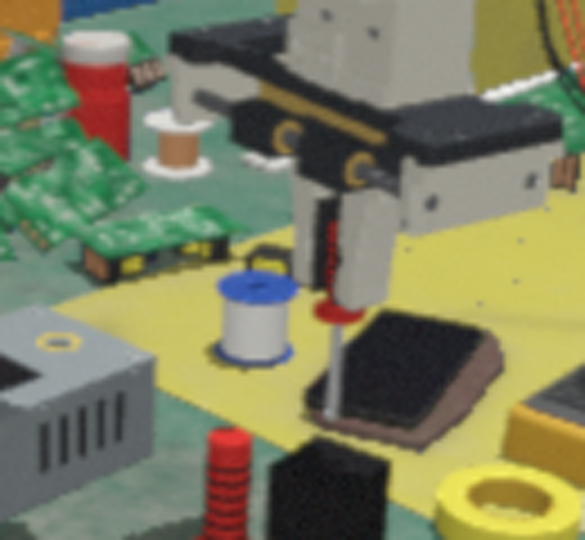

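The pin is held upright: the flange is at crop (340,308) and the rod runs down to (333,415). The wrist view puts the hole at (0.564, 0.087), so I'm moving above it.

>>> jog_arm:
  travel:
    - [0.013,0.08,0]
    - [0.027,0.16,0]
    - [0.04,0.24,0]
    - [0.053,0.32,0]
    - [0.063,0.385,0]
    - [0.0666,0.407,0]
    - [0.0666,0.407,0]
    - [0.0666,0.407,0]
    - [0.0666,0.407,0]
    - [0.0666,0.407,0]
  dr:
    - [0,0,0]
    - [0,0,0]
    - [0,0,0]
    - [0,0,0]
    - [0,0,0]
    - [0,0,0]
    - [0,0,0]
    - [0,0,0]
    - [0,0,0]
    - [0,0,0]
  claw: [0,0,0,0,0,0,0,0,0,0]

```text
time_s: 8.95
tcp_pos: [0.5632, 0.0865, 0.1606]
eef_rot: [-180.0, 0.0, 170.0]
contact_force: [-0.0, 0.3, -0.1]
gripper_width: 0.0133
gripper_force: 22.0
```

```bash
python3 - <<'E'
from ring import *
s=r.get_state(); print({k:np.round(s[k],4) for k in ['time_s','tcp_pos','eef_rot','contact_force','gripper_width','gripper_force']})
c=cam('wrist'); np.savez('last.npz',**c); print(ring(c))
print([(round(d['conf'],2),np.round(d['at'],1)) for d in r.tip_of('pin_tip','wrist')])
print([(round(d['conf'],2),np.round(d['at'],1)) for d in r.tip_of('hole','wrist')])
def pr(p):
    q=c['Rw'].T@(np.array(p)-c['t']); return np.round([c['cx']-c['fx']*q[0]/q[2],c['cy']+c['fy']*q[1]/q[2]],1)
t=s['tcp_pos']
print('tcp-axis px at tip',pr(t-[0,0,.066]),'flange',pr(t-[0,0,.007]),'lid',pr([t[0],t[1],.062]))
cv2.imwrite('pics/w3.png',cv2.resize(c['pixels'][90:290,150:370],None,fx=3,fy=3,interpolation=cv2.INTER_CUBIC)[...,::-1])
E
```

```text
{'time_s': np.float64(8.95), 'tcp_pos': array([0.5632, 0.0865, 0.1606]), 'eef_rot': array([-1.799978e+02,  1.700000e-03,  1.699699e+02]), 'contact_force': array([-0.0409,  0.3326, -0.0819]), 'gripper_width': np.float64(0.0133), 'gripper_force': np.float64(21.9999)}
(1541, array([0.6631, 0.0693, 0.062 ]), (633.5, 53.4), (146.0, 120.3), (np.float64(253.8), np.float64(282.1)))
[(0.42, array([  7.2, 107. ]))]
[(0.65, array([252.7, 186.1]))]
tcp-axis px at tip [253.3 197.4] flange [253.3 226.1] lid [253.2 186.8]
```

View pics/w3.png

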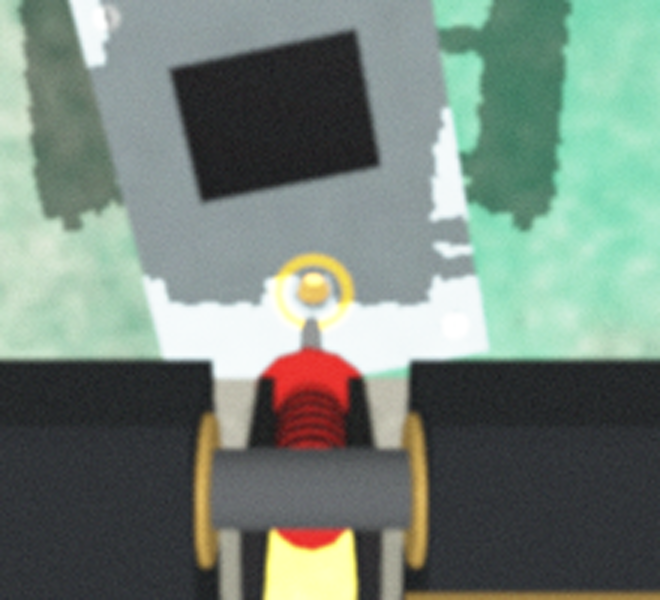

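```bash
python3 - <<'E'
from ring import *
c=dict(np.load('last.npz')); t=np.array([0.5632,0.0865,0.1606]); X=rot([180,0,170])[:,0];Y=rot([180,0,170])[:,1]
def pr(p):
    q=c['Rw'].T@(np.array(p)-c['t']); return np.round([c['cx']-c['fx']*q[0]/q[2],c['cy']+c['fy']*q[1]/q[2]],1)
for n,x,z in [('tip',.003,-.0661),('flange bot',.013,-.0111),('flange top',.013,-.0071),('top far',-.007,.0349)]:
    print(n,[pr(t+X*(x+o)+[0,0,z]) for o in (-.002,-.001,0,.001,.002)])
px=c['pixels']; print('col254 rows 186-212'); 
for v in range(184,214): print(v,px[v,252:257].tolist())
for v in range(266,278): print(v,px[v,252:256].tolist())
hsv=cv2.cvtColor(px,cv2.COLOR_RGB2HSV); m=((hsv[...,0]>18)&(hsv[...,0]<35)&(hsv[...,1]>90)).astype(np.uint8); m[:165]=0;m[205:]=0;m[:,:235]=0;m[:,275:]=0
pts=cv2.findNonZero(m); (e,ax,an)=cv2.fitEllipse(cv2.convexHull(pts)); print('ring',e,ax,atz(c,*e,.062).round(4))
v,u=np.nonzero(m); print(u.min(),u.max(),v.min(),v.max())
E
```

```text
tip [array([253.3, 196.2]), array([253.3, 195.1]), array([253.3, 193.9]), array([253.3, 192.7]), array([253.3, 191.5])]
flange bot [array([253.3, 207.1]), array([253.3, 205.5]), array([253.3, 204. ]), array([253.3, 202.5]), array([253.3, 200.9])]
flange top [array([253.3, 209.3]), array([253.3, 207.7]), array([253.3, 206.1]), array([253.3, 204.6]), array([253.3, 203. ])]
top far [array([253.5, 277.7]), array([253.5, 275.8]), array([253.5, 274. ]), array([253.4, 272.2]), array([253.4, 270.3])]
col254 rows 186-212
184 [[254, 239, 139], [255, 250, 152], [255, 253, 156], [255, 251, 153], [255, 245, 149]]
185 [[244, 214, 110], [249, 226, 118], [249, 227, 115], [249, 226, 116], [245, 217, 110]]
186 [[238, 205, 107], [237, 200, 101], [236, 198, 102], [235, 198, 99], [236, 198, 101]]
187 [[238, 201, 104], [236, 200, 101], [236, 198, 104], [234, 196, 101], [235, 197, 101]]
188 [[240, 209, 111], [238, 203, 108], [235, 197, 100], [236, 200, 102], [234, 196, 100]]
189 [[231, 193, 105], [231, 194, 102], [232, 193, 103], [232, 194, 106], [230, 191, 108]]
190 [[208, 182, 127], [214, 181, 119], [215
[... 2280 characters left out ...]
5], [232, 48, 46]]
270 [[234, 49, 50], [234, 52, 48], [233, 50, 48], [234, 50, 49]]
271 [[233, 55, 46], [232, 48, 43], [233, 51, 49], [235, 58, 51]]
272 [[239, 111, 60], [237, 95, 57], [236, 92, 57], [239, 110, 61]]
273 [[252, 222, 105], [250, 203, 95], [250, 202, 94], [251, 220, 105]]
274 [[255, 255, 148], [255, 255, 147], [255, 255, 145], [255, 255, 151]]
275 [[255, 255, 171], [255, 255, 173], [255, 255, 174], [255, 255, 175]]
276 [[255, 255, 170], [255, 255, 175], [255, 255, 176], [255, 255, 179]]
277 [[255, 255, 175], [255, 255, 177], [255, 255, 176], [255, 255, 179]]
ring (253.71975708007812, 186.3501739501953) (23.56972312927246, 26.2936954498291) [0.5628 0.087  0.062 ]
242 267 175 198
```

>>> jog_arm:
  travel:
    - [0.0032,0.0018,0.02]
    - [0.0032,0.0018,0.04]
    - [0.0032,0.0018,0.055]
    - [0.0032,0.0018,0.055]
    - [0.0032,0.0018,0.055]
    - [0.0032,0.0018,0.055]
    - [0.0032,0.0018,0.055]
    - [0.0032,0.0018,0.055]
    - [0.0032,0.0018,0.055]
    - [0.0032,0.0018,0.055]
  dr:
    - [0,0,0]
    - [0,0,0]
    - [0,0,0]
    - [0,0,0]
    - [0,0,0]
    - [0,0,0]
    - [0,0,0]
    - [0,0,0]
    - [0,0,0]
    - [0,0,0]
  claw: [0,0,0,0,0,0,0,0,0,0]

```text
time_s: 10.35
tcp_pos: [0.5618, 0.0884, 0.1331]
eef_rot: [180.0, 0.0, 170.0]
contact_force: [-0.1, -0.1, -0.2]
gripper_width: 0.0137
gripper_force: 22.0
```

```bash
python3 - <<'E'
from ring import *
s=r.get_state(); print({k:np.round(s[k],4) for k in ['time_s','tcp_pos','eef_rot','contact_force','gripper_width','gripper_force']})
c=cam('wrist'); np.savez('last.npz',**c); t=s['tcp_pos']; Rt=rot(s['eef_rot']); X,Y=Rt[:,0],Rt[:,1]
def pr(p):
    q=c['Rw'].T@(np.array(p)-c['t']); return np.round([c['cx']-c['fx']*q[0]/q[2],c['cy']+c['fy']*q[1]/q[2]],1)
print('tip end',[pr(t+X*(.003+o)-[0,0,.0661]) for o in (-.003,-.002,-.001,0,.001)],'lid',pr([t[0],t[1],.062]))
px=c['pixels'];hsv=cv2.cvtColor(px,cv2.COLOR_RGB2HSV); m=((hsv[...,0]>18)&(hsv[...,0]<35)&(hsv[...,1]>90)).astype(np.uint8)
o=pr([t[0],t[1],.062]).astype(int); k=np.zeros_like(m); k[o[1]-22:o[1]+16,o[0]-22:o[0]+22]=1; m*=k
v,u=np.nonzero(m); print('ring ext',u.min(),u.max(),v.min(),v.max())
y0,x0=o[1]-40,o[0]-40
cv2.imwrite('pics/w4.png',cv2.resize(px[y0:y0+75,x0:x0+80],None,fx=8,fy=8,interpolation=cv2.INTER_CUBIC)[...,::-1]); print('crop0',x0,y0)
for v in (200,203): print(v,px[v,242:266].mean(1).round().astype(int).tolist() if 0 else px[v,242:266].mean(-1).astype(int).tolist())
E
```

```text
{'time_s': np.float64(10.35), 'tcp_pos': array([0.5618, 0.0884, 0.1331]), 'eef_rot': array([1.799970e+02, 3.200000e-03, 1.700217e+02]), 'contact_force': array([-0.0883, -0.0677, -0.2043]), 'gripper_width': np.float64(0.0137), 'gripper_force': np.float64(22.0)}
tip end [array([253.3, 197.4]), array([253.2, 196.2]), array([253.2, 195. ]), array([253.2, 193.9]), array([253.2, 192.7])] lid [253.2 195.6]
ring ext 237 266 184 208
crop0 213 155
200 [251, 251, 247, 240, 224, 197, 181, 164, 153, 152, 152, 155, 156, 155, 157, 172, 200, 207, 206, 196, 192, 185, 183, 184]
203 [245, 250, 252, 249, 245, 236, 227, 199, 166, 151, 152, 155, 156, 156, 169, 208, 241, 250, 253, 252, 241, 214, 192, 183]
```

View pics/w4.png

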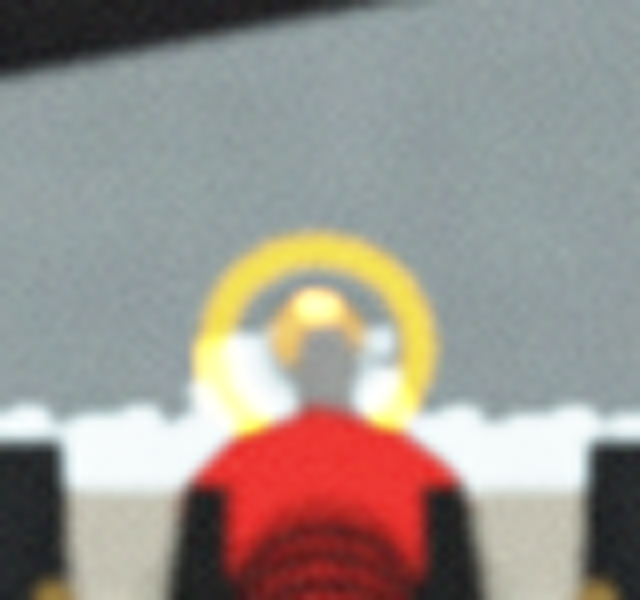

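In the crop, the ring is centred near (316,345) and the rod tip near (325,330), 5 mm above the lid. The tip is about 0.8 mm too far in tool +y. The gold pad shows inside the hole. I'll correct the offset and enter just past the lid.

>>> jog_arm:
  travel:
    - [0,-0.0016,0]
    - [0,-0.0016,0]
    - [0,-0.0016,0.004]
    - [0,-0.0016,0.008]
    - [0,-0.0016,0.012]
    - [0,-0.0016,0.016]
    - [0,-0.0016,0.02]
    - [0,-0.0016,0.022]
    - [0,-0.0016,0.022]
    - [0,-0.0016,0.022]
  dr:
    - [0,0,0]
    - [0,0,0]
    - [0,0,0]
    - [0,0,0]
    - [0,0,0]
    - [0,0,0]
    - [0,0,0]
    - [0,0,0]
    - [0,0,0]
    - [0,0,0]
  claw: [0,0,0,0,0,0,0,0,0,0]

```text
time_s: 11.65
tcp_pos: [0.5617, 0.0876, 0.1222]
eef_rot: [180.0, 0.0, 170.0]
contact_force: [0.3, 0.3, -0.5]
gripper_width: 0.0134
gripper_force: 22.0
```

```bash
python3 - <<'E'
from ring import *
s=r.get_state(); print({k:np.round(s[k],4) for k in ['time_s','tcp_pos','eef_rot','contact_force','moment','gripper_width']})
c=dict(np.load('last.npz')); P=cloud(c)
for v in range(188,197): print(v,(P[v,247:260,2]*1000).round().tolist())
E
```

```text
{'time_s': np.float64(11.65), 'tcp_pos': array([0.5617, 0.0876, 0.1222]), 'eef_rot': array([1.799951e+02, 8.700000e-03, 1.700233e+02]), 'contact_force': array([ 0.3144,  0.3008, -0.5499]), 'moment': array([ 0.0694, -0.1282, -0.001 ]), 'gripper_width': np.float64(0.0134)}
188 [61.0, 62.0, 62.0, 62.0, 61.0, 62.0, 62.0, 61.0, 62.0, 63.0, 62.0, 61.0, 62.0]
189 [63.0, 62.0, 61.0, 62.0, 62.0, 62.0, 62.0, 62.0, 62.0, 63.0, 62.0, 61.0, 63.0]
190 [61.0, 61.0, 62.0, 62.0, 62.0, 63.0, 63.0, 62.0, 62.0, 63.0, 62.0, 61.0, 62.0]
191 [62.0, 62.0, 61.0, 61.0, 60.0, 61.0, 61.0, 62.0, 62.0, 62.0, 61.0, 62.0, 62.0]
192 [62.0, 61.0, 60.0, 43.0, 44.0, 42.0, 42.0, 43.0, 60.0, 61.0, 61.0, 63.0, 62.0]
193 [62.0, 60.0, 43.0, 43.0, 43.0, 44.0, 42.0, 44.0, 44.0, 43.0, 61.0, 60.0, 60.0]
194 [61.0, 43.0, 43.0, 43.0, 44.0, 43.0, 44.0, 44.0, 43.0, 43.0, 43.0, 62.0, 62.0]
195 [43.0, 44.0, 43.0, 43.0, 42.0, 69.0, 70.0, 71.0, 69.0, 44.0, 43.0, 60.0, 62.0]
196 [43.0, 43.0, 43.0, 43.0, 70.0, 72.0, 71.0, 71.0, 72.0, 70.0, 44.0, 42.0, 60.0]
```

>>> jog_arm:
  travel:
    - [0,0,0.004]
    - [0,0,0.008]
    - [0,0,0.012]
    - [0,0,0.016]
    - [0,0,0.02]
    - [0,0,0.022]
    - [0,0,0.024]
    - [0,0,0.026]
    - [0,0,0.026]
    - [0,0,0.026]
  dr:
    - [0,0,0]
    - [0,0,0]
    - [0,0,0]
    - [0,0,0]
    - [0,0,0]
    - [0,0,0]
    - [0,0,0]
    - [0,0,0]
    - [0,0,0]
    - [0,0,0]
  claw: [0,0,0,0,0,0,0,0,0,0]

```text
time_s: 12.9
tcp_pos: [0.5616, 0.0876, 0.1091]
eef_rot: [180.0, 0.0, 170.0]
contact_force: [0.3, -0.1, -0.5]
gripper_width: 0.0134
gripper_force: 22.0
```

No touch yet, so 2 mm further.

>>> jog_arm:
  travel:
    - [0,0,0.001]
    - [0,0,0.002]
    - [0,0,0.003]
    - [0,0,0.004]
    - [0,0,0.004]
    - [0,0,0.004]
    - [0,0,0.004]
    - [0,0,0.004]
    - [0,0,0.004]
    - [0,0,0.004]
  dr:
    - [0,0,0]
    - [0,0,0]
    - [0,0,0]
    - [0,0,0]
    - [0,0,0]
    - [0,0,0]
    - [0,0,0]
    - [0,0,0]
    - [0,0,0]
    - [0,0,0]
  claw: [0,0,0,0,0,0,0,0,0,0]

```text
time_s: 14.15
tcp_pos: [0.5617, 0.0876, 0.1071]
eef_rot: [180.0, 0.0, 170.0]
contact_force: [0.2, 0.3, 4.4]
gripper_width: 0.0134
gripper_force: 22.0
```

The pad is touched at 4.4 N. Next is 1.5 mm further.

>>> jog_arm:
  travel:
    - [0,0,0.001]
    - [0,0,0.002]
    - [0,0,0.003]
    - [0,0,0.003]
    - [0,0,0.003]
    - [0,0,0.003]
    - [0,0,0.003]
    - [0,0,0.003]
    - [0,0,0.003]
    - [0,0,0.003]
  dr:
    - [0,0,0]
    - [0,0,0]
    - [0,0,0]
    - [0,0,0]
    - [0,0,0]
    - [0,0,0]
    - [0,0,0]
    - [0,0,0]
    - [0,0,0]
    - [0,0,0]
  claw: [0,0,0,0,0,0,0,0,0,0]

```text
time_s: 15.4
tcp_pos: [0.5617, 0.0876, 0.1056]
eef_rot: [180.0, 0.0, 170.0]
contact_force: [1.0, 1.2, 5.0]
gripper_width: 0.0134
gripper_force: 22.0
```

```bash
cat > drw.py <<'E'
from h import *
s=r.get_state(); print({k:np.round(s[k],4) for k in ['time_s','tcp_pos','contact_force']})
for n in ['scene','top']:
    c=cam(n); P=cloud(c); px=c['pixels'].astype(int)
    b=(px[...,2]>px[...,0]+50)&(abs(P[...,0]-.46)<.05)&(abs(P[...,1]-.087)<.06)&(P[...,2]>.003)&(P[...,2]<.06)
    q=P[b]; print(n,'blue',len(q),np.median(q,0).round(4) if len(q) else '')
E
python3 drw.py
```

```text
{'time_s': np.float64(15.4), 'tcp_pos': array([0.5617, 0.0876, 0.1056]), 'contact_force': array([0.9929, 1.1951, 4.963 ])}
scene blue 313 [0.4639 0.0831 0.027 ]
top blue 0
```

Still shut, with the drawer front at x = 0.464 and 5.0 N on the pin. I'll push 1 mm further.

>>> jog_arm:
  travel:
    - [0,0,0.001]
    - [0,0,0.002]
    - [0,0,0.002]
    - [0,0,0.002]
    - [0,0,0.002]
    - [0,0,0.002]
    - [0,0,0.002]
    - [0,0,0.002]
    - [0,0,0.002]
    - [0,0,0.002]
  dr:
    - [0,0,0]
    - [0,0,0]
    - [0,0,0]
    - [0,0,0]
    - [0,0,0]
    - [0,0,0]
    - [0,0,0]
    - [0,0,0]
    - [0,0,0]
    - [0,0,0]
  claw: [0,0,0,0,0,0,0,0,0,0]

```text
time_s: 16.75
tcp_pos: [0.5616, 0.0876, 0.1046]
eef_rot: [180.0, 0.0, 170.0]
contact_force: [0.4, 0.0, 4.8]
gripper_width: 0.0132
gripper_force: 22.0
```

```bash
python3 drw.py
```

```text
{'time_s': np.float64(16.75), 'tcp_pos': array([0.5616, 0.0876, 0.1046]), 'contact_force': array([0.361 , 0.0317, 4.7618])}
scene blue 325 [0.4379 0.0804 0.0266]
top blue 5 [0.4402 0.05   0.0454]
```

The drawer has popped out 26 mm: its front moved from x = 0.464 to 0.438, with 4.8 N at the pin. I'm withdrawing and going back to the holder.

>>> jog_arm:
  travel:
    - [0,0,-0.03]
    - [0,0,-0.07]
    - [0,0,-0.116]
    - [-0.008,-0.05,-0.12]
    - [-0.02,-0.12,-0.12]
    - [-0.035,-0.21,-0.12]
    - [-0.05,-0.3,-0.12]
    - [-0.063,-0.38,-0.12]
    - [-0.068,-0.408,-0.12]
    - [-0.068,-0.408,-0.12]
  dr:
    - [0,0,0]
    - [0,0,0]
    - [0,0,0]
    - [0,0,0]
    - [0,0,0]
    - [0,0,0]
    - [0,0,0]
    - [0,0,0]
    - [0,0,0]
    - [0,0,0]
  claw: [0,0,0,0,0,0,0,0,0,0]

```text
time_s: 18.1
tcp_pos: [0.559, -0.1199, 0.1644]
eef_rot: [-180.0, -0.1, 169.9]
contact_force: [1.0, 0.4, -0.1]
gripper_width: 0.0132
gripper_force: 22.0
```

>>> jog_arm:
  travel:
    - [0,0,0.01]
    - [0,0,0.02]
    - [0,0,0.03]
    - [0,0,0.034]
    - [0,0,0.034]
    - [0,0,0.034]
    - [0,0,0.034]
    - [0,0,0.034]
    - [0,0,0.034]
    - [0,0,0.034]
  dr:
    - [0,0,0]
    - [0,0,0]
    - [0,0,0]
    - [0,0,0]
    - [0,0,0]
    - [0,0,0]
    - [0,0,0]
    - [0,0,0]
    - [0,0,0]
    - [0,0,0]
  claw: [0,0,0,0,0,0,0,0,0,0]

```text
time_s: 19.35
tcp_pos: [0.5597, -0.1193, 0.1475]
eef_rot: [-180.0, -0.0, 170.0]
contact_force: [-0.6, 0.3, -0.1]
gripper_width: 0.0138
gripper_force: 22.0
```

```bash
python3 drw.py; python3 - <<'E'
from ring import *
s=r.get_state(); c=cam('wrist'); np.savez('last.npz',**c); t=s['tcp_pos']; Rt=rot(s['eef_rot']); X=Rt[:,0]
print(s['eef_rot'])
def pr(p):
    q=c['Rw'].T@(np.array(p)-c['t']); return np.round([c['cx']-c['fx']*q[0]/q[2],c['cy']+c['fy']*q[1]/q[2]],1)
print('tip end',[pr(t+X*(.003+o)-[0,0,.0661]) for o in (-.003,-.002,-.001,0)],'mouth pred',pr([.5607,-.1194,.07]))
o=pr([.5607,-.1194,.07]).astype(int); y0,x0=o[1]-45,o[0]-40
cv2.imwrite('pics/w5.png',cv2.resize(c['pixels'][y0:y0+75,x0:x0+80],None,fx=8,fy=8,interpolation=cv2.INTER_CUBIC)[...,::-1]); print('crop0',x0,y0)
P=cloud(c); m=(abs(P[...,2]-.070)<.003)&(np.hypot(P[...,0]-.56,P[...,1]+.119)<.04); m[:, :x0-30]=0
print('block',m.sum(),cv2.minAreaRect(P[m][:,:2].astype(np.float32)*1000))
E
```

```text
{'time_s': np.float64(19.35), 'tcp_pos': array([ 0.5597, -0.1193,  0.1475]), 'contact_force': array([-0.5788,  0.2632, -0.1008])}
scene blue 326 [0.4379 0.08   0.027 ]
top blue 0 
[-1.79997969e+02 -2.30782273e-03  1.70022830e+02]
tip end [array([253.3, 197.4]), array([253.3, 196.2]), array([253.3, 195. ]), array([253.3, 193.9])] mouth pred [253.3 194.5]
crop0 213 149
block 1962 ((560.9491577148438, -119.53102111816406), (44.54730224609375, 44.05098342895508), 8.524948120117188)
```

View pics/w5.png

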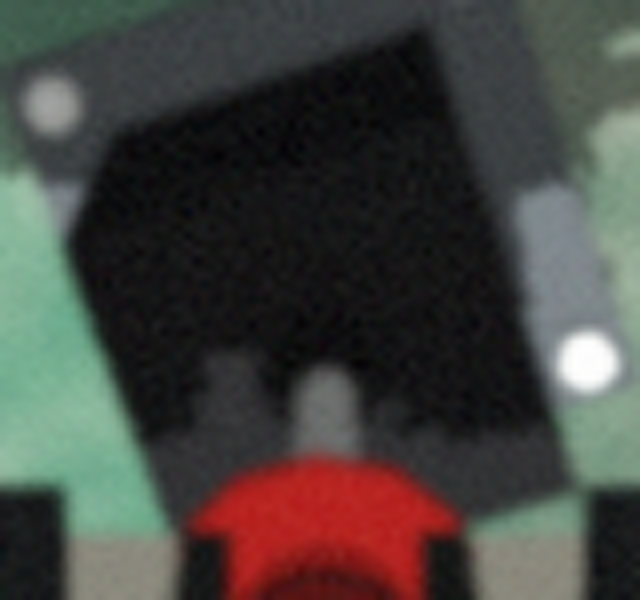

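The rod tip is at crop (326,365), and the holder block and predicted mouth (253,194 px) line up with it to within about 1 mm. The dark bore itself can't be made out against the black block. I'm lowering into it and will check the force.

>>> jog_arm:
  travel:
    - [0.0,0,0.01]
    - [0.0,0,0.02]
    - [0.0,0,0.03]
    - [0,0,0.04]
    - [0,0,0.05]
    - [0,0,0.07]
    - [0,0,0.09]
    - [0,0,0.11]
    - [0,0,0.125]
    - [0,0,0.125]
  dr:
    - [0,0,0]
    - [0,0,0]
    - [0,0,0]
    - [0,0,0]
    - [0,0,0]
    - [0,0,0]
    - [0,0,0]
    - [0,0,0]
    - [0,0,0]
    - [0,0,0]
  claw: [0,0,0,0,0,0,0,0,0,0]

```text
time_s: 20.75
tcp_pos: [0.5593, -0.1193, 0.0843]
eef_rot: [-180.0, -0.1, 170.0]
contact_force: [-0.7, 0.0, -0.2]
gripper_width: 0.0132
gripper_force: 22.0
```

>>> jog_arm:
  travel:
    - [0,0,0.001]
    - [0,0,0.002]
    - [0,0,0.003]
    - [0,0,0.004]
    - [0,0,0.005]
    - [0,0,0.0055]
    - [0,0,0.0055]
    - [0,0,0.0055]
    - [0,0,0.0055]
    - [0,0,0.0055]
  dr:
    - [0,0,0]
    - [0,0,0]
    - [0,0,0]
    - [0,0,0]
    - [0,0,0]
    - [0,0,0]
    - [0,0,0]
    - [0,0,0]
    - [0,0,0]
    - [0,0,0]
  claw: [0,0,0,0,0,0,0,0,0,0]

```text
time_s: 22.0
tcp_pos: [0.5598, -0.1192, 0.0823]
eef_rot: [180.0, 0.0, 170.0]
contact_force: [0.0, -1.3, 0.8]
gripper_width: 0.0134
gripper_force: 22.0
```

>>> jog_arm:
  travel:
    - [0,0,0]
    - [0,0,0]
    - [0,0,0]
    - [0,0,0]
    - [0,0,0]
    - [0,0,0]
    - [0,0,0]
    - [0,0,0]
    - [0,0,0]
    - [0,0,0]
  dr:
    - [0,0,0]
    - [0,0,0]
    - [0,0,0]
    - [0,0,0]
    - [0,0,0]
    - [0,0,0]
    - [0,0,0]
    - [0,0,0]
    - [0,0,0]
    - [0,0,0]
  claw: [0.2,0.25,0.3,0.4,0.5,0.6,0.7,0.7,0.7,0.7]

```text
time_s: 23.25
tcp_pos: [0.5598, -0.1192, 0.0823]
eef_rot: [180.0, 0.0, 170.0]
contact_force: [-0.1, -0.3, -0.6]
gripper_width: 0.0613
gripper_force: 0.0
```

>>> jog_arm:
  travel:
    - [0,0,-0.03]
    - [0,0,-0.08]
    - [0,0,-0.14]
    - [0,0,-0.2]
    - [0,0,-0.26]
    - [0,0,-0.31]
    - [0,0,-0.31]
    - [0,0,-0.31]
    - [0,0,-0.31]
    - [0,0,-0.31]
  dr:
    - [0,0,0]
    - [0,0,0]
    - [0,0,0]
    - [0,0,0]
    - [0,0,0]
    - [0,0,0]
    - [0,0,0]
    - [0,0,0]
    - [0,0,0]
    - [0,0,0]
  claw: [0.7,0.7,0.7,0.7,0.7,0.7,0.7,0.7,0.7,0.7]

```text
time_s: 24.5
tcp_pos: [0.5595, -0.1192, 0.2367]
eef_rot: [-180.0, -0.1, 170.0]
contact_force: [0.1, 0.3, 0.3]
gripper_width: 0.0612
gripper_force: 0.0
```

```bash
python3 drw.py; python3 - <<'E'
from h import *
c=cam('wrist'); P=cloud(c); px=c['pixels'].astype(int)
red=(px[...,0]>110)&(px[...,1]<80)&(px[...,2]<80)&(np.hypot(P[...,0]-.56,P[...,1]+.119)<.04)
for lo,hi in [(.108,.14),(.066,.085)]:
    q=P[red&(P[...,2]>lo)&(P[...,2]<hi)]; print(lo,len(q),q.mean(0).round(4),np.median(q[:,2]).round(4),q.max(0).round(4))
s=cam('scene'); cv2.imwrite('pics/end.png',cv2.resize(s['pixels'][170:290,180:330],None,fx=4,fy=4,interpolation=cv2.INTER_CUBIC)[...,::-1])
E
```

```text
{'time_s': np.float64(24.5), 'tcp_pos': array([ 0.5595, -0.1192,  0.2367]), 'contact_force': array([0.0978, 0.3019, 0.3287])}
scene blue 326 [0.438  0.0807 0.0263]
top blue 0 
0.108 93 [ 0.5586 -0.1187  0.115 ] 0.1153 [ 0.5662 -0.1122  0.1176]
0.066 236 [ 0.5587 -0.1197  0.0728] 0.0734 [ 0.5805 -0.1054  0.0824]
```

View pics/end.png

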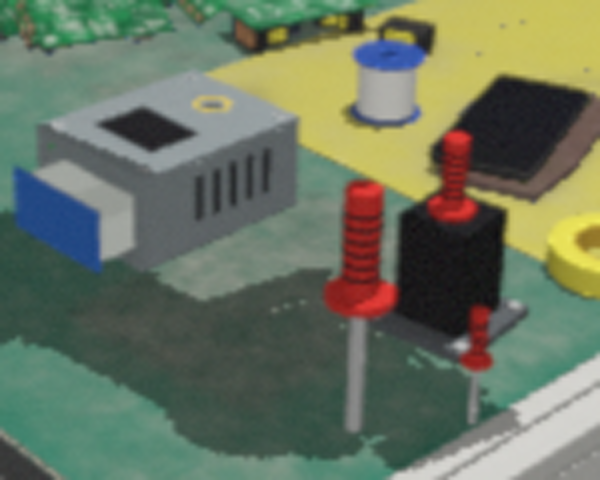

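The end view shows the drawer out at crop (60,220) and the pin seated with its flange on the block at (455,205). Handle top and flange heights match the start (0.115 and 0.073 m), and the bystanders haven't moved. Handing in.

```bash
python3 -c "
from plant import r
print(r.close_job())"
```

```text
the job is handed in; nothing more can be done
None
```

The job is handed in: the latch tripped with about 5 N measured at the pin, the drawer is open 26 mm, the pin is seated back in its holder, and the arm was clear of everything at about 24.5 s.

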